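# Find and release the latched key of a scent diffuser

## Task

One of the four identical keys on the scent diffuser was left latched down. Starting at the end with the clear pilot lens, tap each key lightly in turn with the fingertips, without pushing any free key down or releasing the latched one yet; then take the fingers off, press the key that was latched right down so that it releases, and leave all four keys up. Do not lift or move the bottles or the mortar.

Things in the scene. Friction and masses are not known exactly. Their poses are not given: they have to be found in the camera images.
- console: White scent-diffuser console fixed to the bench, 160 x 320 mm, top 60 mm above the bench. Origin: centre of its underside; y runs along the row of keys towards the pilot lens, x away from the robot towards four round steel outlets (70 mm high) behind the keys; z up. The keys stand at x = -35 mm, y = +84, +28, -28 and -84 mm.
- lens (a point): Centre of the pilot lens's foot: a clear dome, 24 mm across, 13.5 mm tall, on the console's top in line with the keys, 56 mm beyond the first key, at the console's left end as the robot sees it.
- key1_top (a point): Centre of the top of the key next to the pilot lens: a grey square cap, 32 x 32 mm, identical to the others, 56 mm from the next; moves with the key. When up, its top is 84 mm above the bench (24 mm above the console's top). Axes as the console's.
- key1 (a joint): Travel in m of the key next to the pilot lens: 0 up, 0.010 pushed down to its stop. A free key gives at once under its spring (1.3 N at the start, 2.2 N at 3 mm, 3.4 N at 7 mm, 4.3 N at the stop) and springs back up.
- key2_top (a point): Centre of the top of the key second from the pilot lens: a grey square cap, 32 x 32 mm, identical to the others, 56 mm from the next; moves with the key. When up, its top is 84 mm above the bench (24 mm above the console's top). Axes as the console's.
- key2 (a joint): Travel in m of the key second from the pilot lens: 0 up, 0.010 pushed down to its stop. Exactly one key starts latched, at about 0.0025: it gives 0.5 mm, then holds firm up to 4 N and moves under 4.5 to 6.5 N (slack down to where it was last pushed). Pushed beyond 0.0065 it is released and, once let go of, springs up to 0; short of that it stays latched.
- key3_top (a point): Centre of the top of the key third from the pilot lens: a grey square cap, 32 x 32 mm, identical to the others, 56 mm from the next; moves with the key. When up, its top is 84 mm above the bench (24 mm above the console's top). Axes as the console's.
- key3 (a joint): Travel in m of the key third from the pilot lens: 0 up, 0.010 pushed down to its stop. A free key gives at once under its spring (1.3 N at the start, 2.2 N at 3 mm, 3.4 N at 7 mm, 4.3 N at the stop) and springs back up.
- key4_top (a point): Centre of the top of the key farthest from the pilot lens: a grey square cap, 32 x 32 mm, identical to the others, 56 mm from the next; moves with the key. When up, its top is 84 mm above the bench (24 mm above the console's top). Axes as the console's.
- key4 (a joint): Travel in m of the key farthest from the pilot lens: 0 up, 0.010 pushed down to its stop. Exactly one key starts latched, at about 0.0025: it gives 0.5 mm, then holds firm up to 4 N and moves under 4.5 to 6.5 N (slack down to where it was last pushed). Pushed beyond 0.0065 it is released and, once let go of, springs up to 0; short of that it stays latched.
- amber_bottle: Brown glass bottle with black cap, 50 mm across, 105 mm tall, standing loose on the bench near one end of the console. Leave alone. Origin: centre of its underside.
- stoppered_bottle: Clear glass bottle with glass stopper, 64 mm across, 120 mm tall, standing loose on the bench beyond the console. Leave alone. Origin: centre of its underside.
- mortar: White porcelain mortar, 100 mm across, 55 mm tall, its pestle leaning over the rim to 85 mm high, standing loose near the other end of the console. Leave alone. Origin: centre of its underside.

How it is judged (in metres and radians):
On the way, in this order (a step that is already met when the one before it is completed fails the run):
1. the key next to the pilot lens is tapped (touched with over 0.5 N) (contact force between the fingers and key1_c0 above 0.5 N), for 0.04 s.
2. the key second from the pilot lens is tapped (touched with over 0.5 N) (contact force between the fingers and key2_c0 above 0.5 N), for 0.04 s.
3. the key third from the pilot lens is tapped (touched with over 0.5 N) (contact force between the fingers and key3_c0 above 0.5 N), for 0.04 s.
4. the key farthest from the pilot lens is tapped (touched with over 0.5 N) (contact force between the fingers and key4_c0 above 0.5 N), for 0.04 s.
5. the fingers are off all the keys and one key is still latched down (contact force between the fingers and key1_c0 below 0.05 N and contact force between the fingers and key2_c0 below 0.05 N and contact force between the fingers and key3_c0 below 0.05 N and contact force between the fingers and key4_c0 below 0.05 N and value of joint any of key1, key2, key3, key4 above 0.0015 m), for 0.15 s.
6. the latched key is pressed down beyond 6 mm of its 10 mm travel (((value of joint key1 above 0.006 m and contact force between the fingers and key1_c0 above 0.5 N) or (value of joint key2 above 0.006 m and contact force between the fingers and key2_c0 above 0.5 N) or (value of joint key3 above 0.006 m and contact force between the fingers and key3_c0 above 0.5 N) or (value of joint key4 above 0.006 m and contact force between the fingers and key4_c0 above 0.5 N))), for 0.04 s.
At the end, for the whole second after the job is handed in: all four keys are up (each within 1.2 mm of the top of its travel), and the two bottles and the mortar are within 15 mm of where they stood (value of joint each of key1, key2, key3, key4 below 0.0012 m and distance of each of amber_bottle, stoppered_bottle, mortar from where it was at the start of the episode below 0.015 m); the robot touches nothing.
It fails at once if a free key is pushed down (beyond 7.5 mm of its 10 mm travel) while another key is still latched ((value of joint key1 above 0.0075 m and value of joint any of key2, key3, key4 above 0.0015 m) or (value of joint key2 above 0.0075 m and value of joint any of key1, key3, key4 above 0.0015 m) or (value of joint key3 above 0.0075 m and value of joint any of key1, key2, key4 above 0.0015 m) or (value of joint key4 above 0.0075 m and value of joint any of key1, key2, key3 above 0.0015 m)).
It fails at once if a bottle or the mortar is lifted, tipped or pushed (over 20 mm or 0.4 rad) (distance of any of amber_bottle, stoppered_bottle, mortar from where it was at the start of the episode above 0.02 m or angle between any of amber_bottle, stoppered_bottle, mortar's own z axis and vertical above 0.4 rad).
It also fails if it takes over 48 s, if anything falls off the work surface, if the arm or the gripper's body presses on something with over 40 N, if the wrist force passes 120 N, or if a joint passes its speed limit or range.

## Robot

A 6-joint arm with a two-finger parallel gripper is mounted at the origin on the work surface. World frame = base frame: x ahead of the robot, y to its left, z up, the work surface at z = 0. Lengths are in m, angles in degrees, forces in N, time in s.
With the tool pointing down it reaches from about 0.375 to 0.9 m from the base axis. Payload 3.1 kg.
Tool frame: the origin (TCP) lies between the finger pads; the fingertips stand 22 mm ahead of it and the grasp point (between the pads) lies 3 mm ahead of it (bot.tip_extent is the distance from the TCP to the fingertips, in m); y points along the fingers, z is the direction in which the jaws open and shut, and the axes are right-handed (so a half turn about y gives the same grasp; the last joint's range is limited). The gripper opens to 87 mm and grips with 3 to 60 N. Pads are 19 mm wide; open, the fingers measure 117 mm over their backs; the gripper's body (75 mm by 190 mm) begins 51 mm behind the grasp point.
Start: joints at [53.715, 30.224, 82.088, -0, 67.689, -10.227], TCP at [0.275, 0.561, 0.245] pointing down, gripper open.
Joint ranges: [-176.69, 176.69], [-43.24, 126.21], [12.49, 139.97], [-82, 262], [0, 151.66], [-163.58, 163.58]. Speed limits (degrees/s): [159.86, 159.86, 180, 180, 180, 180].

## Interface

Orientations are given as a 3x3 rotation matrix whose columns are the frame's x, y, z axes.
In Python, from rig import bot, eyes, models gives the robot as it stands. The module is installed in compiled form; this text tells all that it offers.
- The arm moves only by the tool arm_command, never from a script. Its arguments are lists of equal length, an entry for each row: "translation": the shift along the tool's x, y, z each as a share of 0.08 m, from -1 to 1, a list of three; "rotation": the turn, a rotation vector about the tool's x, y, z each as a share of 60 degrees, from -1 to 1, a list of three; "grip": the closure, from -1 (fully open) to 1 (shut), so that 0 is half open. In form: {"translation": [[x, y, z], ...], "rotation": [[rx, ry, rz], ...], "grip": [grip, ...]}. A call has 1 to 5 rows; each row is the pose to reach, as a shift and turn from the pose commanded when the call began, along the tool's axes at that moment; what a row does not reach only later rows make up. A row lasts 1/10 s, in which the tool goes at most 50 mm and 8.59 degrees, less where a joint would pass 70% of its speed; a pose out of reach is approached as far as the arm can. A call with a number of a shift or a turn outside -1 to 1 is refused whole. A call with a gripper value outside its range is refused whole. The fingers move at their own pace and stop on an object; the grip force is fixed at half the most. Time passes only in rows, so rows that repeat a pose let the fingers close. It gives the time, the measured TCP pose, the force and the opening at its end, in the units of the state.
- bot.read_state(): the state, without advancing time (a new reading comes with each control period).
- eyes.capture(name): name is "scene" or "side" or "wrist"; returns a dict with "image" (384x512x3 uint8, blue, green, red), "mtx" (3x3 intrinsics, pixels), "rvec" (rotation vector, rad) and "tvec" (3), from world to camera coordinates, as OpenCV has them; the wrist camera has in their place "hand_eye" (4x4, takes a point from camera to tool coordinates, whose origin is the TCP and whose axes are the tool frame's). Camera axes: x right, y down, z forward; pixel columns grow to the right and rows downward; lengths in m; the calibration is good to about 2 mm. A picture is of the moment at which its call begins: read the wrist's pose just before it. There is no depth.
- bot.hand_in(): hands the job in, once; it reports no verdict.
Trained networks look in the newest picture that a camera, given by its name, has taken for a name from the list of things; names that differ only in an ending like _2 or _b are one class to them, and where a whole thing is asked for, a point or a joint stands for the part that bears it (a point fixed in the world has none). Each returns a list of dicts, best first, with "conf" (0 to 1); they miss things now and then, are a little off and sometimes report something else, mostly with a low value. They report only what shows in the picture. A call takes as long as a camera call.
- models.recognise(camera, thing): "extent" ([left, top, right, bottom] as shares, 0 to 1, of the picture: columns of its width, rows of its height, round what is visible of it).
- models.spot_point(camera, thing): "point" ([column, row] as shares, 0 to 1, of the picture: columns of its width, rows of its height: a listed point, or the origin of a listed thing).
The state is a dict: "time_s": time; "joint_positions": joint angles; "qvel": joint speeds; "tau": joint torques, N m; "position": TCP position; "tcp_rot": TCP orientation; "force": force on the tool from outside, world axes, zero at the start; "moment": the same for the moment, N m; "opening": opening from 0.0 (shut) to 1.0 (fully open).
Only numpy, scipy, OpenCV 4.12 (cv2) and the standard library are available. Lean on these libraries where they do the work, as an engineer would, in place of code of your own. Each camera call takes 0.05 s, during which the arm holds its last target. There are 200 camera calls.

## Working session

There is one attempt and no reset: what is moved stays moved. The work goes in short steps, Python scripts to look and compute and a tool call to move; the robot and the scene stay as the last step left them, time stands still between calls to the robot, and variables do not carry over. Pictures are saved under pics/ and viewed, about 8 in all and at most 12, crops included, and the job is handed in when it is done.

Besides the shell and the picture viewer there is one more tool, called after "Emit:" by a JSON object that holds its "op" and its "data". arm_command: Moves the arm, as the interface text tells. Shift numbers are shares of 0.08 m and turn numbers shares of 60 degrees, none past 1 either way. Its arguments: {"type":"object","properties":{"translation":{"type":"array"},"rotation":{"type":"array"},"grip":{"type":"array"}},"required":["translation","rotation","grip"]}

```bash
mkdir -p pics
cat > h.py <<'E'
from rig import bot, eyes, models
import numpy as np, cv2
def P(c): 
    R=cv2.Rodrigues(np.array(c['rvec'],float))[0]; return R,np.array(c['tvec'],float).ravel(),np.array(c['mtx'])
def ray(c,px):
    R,t,K=P(c); d=R.T@np.linalg.inv(K)@np.array([px[0],px[1],1.]); return -R.T@t,d
def at_z(c,px,z):
    o,d=ray(c,px); return o+d*(z-o[2])/d[2]
def tri(rs):
    A=np.zeros((3,3));b=np.zeros(3)
    for o,d in rs:
        d=d/np.linalg.norm(d);M=np.eye(3)-np.outer(d,d);A+=M;b+=M@o
    return np.linalg.solve(A,b)
E
python3 - <<'E'
from h import *
s=bot.read_state(); print(s['time_s'],s['position'],s['tcp_rot'],s['force'],s['opening'],bot.tip_extent)
ims=[]
for n in ("scene","side"):
    c=eyes.capture(n); ims.append(c['image'])
    for th in ["lens","key1_top","key2_top","key3_top","key4_top","console","amber_bottle","stoppered_bottle","mortar"]:
        z={"lens":.06}.get(th,.084 if 'key' in th else 0)
        for r in models.spot_point(n,th)[:2]:
            px=np.array(r['point'])*[512,384]; print(n,th,round(r['conf'],2),px.round(1),at_z(c,px,z).round(4))
    cv2.imwrite(f'pics/{n}.png',cv2.resize(c['image'],(800,600)))
E
```

```text
0.0 [0.27413279 0.56092625 0.24357313] [[ 8.98358036e-01 -1.25501603e-03  4.39262181e-01]
 [-4.39263819e-01 -1.72784274e-03  8.98356450e-01]
 [-3.68475778e-04 -9.99997720e-01 -2.10350454e-03]] [-0.28062533 -0.41173884  0.59414744] 0.9986516417106138 0.022
scene lens 0.96 [366.5 241.3] [0.5123 0.2485 0.06  ]
scene key1_top 0.62 [346.8 217.2] [0.5106 0.1917 0.084 ]
scene key2_top 0.77 [334.2 192.6] [0.4764 0.129  0.084 ]
scene key4_top 0.55 [299.7 166.2] [0.4705 0.0208 0.084 ]
scene console 0.85 [306.8 217.9] [0.5152 0.0943 0.    ]
scene amber_bottle 0.98 [404.7 292.8] [ 0.5141  0.3576 -0.    ]
scene stoppered_bottle 0.87 [250.7 236.4] [0.6464 0.0471 0.    ]
scene mortar 0.81 [261.  146.8] [ 0.4218 -0.1631  0.    ]
side lens 0.59 [181.5 172.1] [0.5037 0.2289 0.06  ]
side key1_top 0.64 [180.6 172. ] [0.4881 0.1837 0.084 ]
side key1_top 0.44 [193.4 204.5] [ 0.4608 -0.0012  0.084 ]
side key2_top 0.67 [185.  180.7] [0.4825 0.1282 0.084 ]
side key3_top 0.69 [189.4 187.2] [0.4811 0.0881 0.084 ]
side key3_top 0.5 [180.7 172.7] [0.4871 0.1795 0.084 ]
side key4_top 0.48 [193. 201.] [0.4658 0.0156 0.084 ]
side console 0.95 [201.7 208.5] [0.517  0.1061 0.    ]
side amber_bottle 0.7 [172.3 172.2] [0.5107 0.3587 0.    ]
side stoppered_bottle 0.79 [255.2 208.6] [0.6495 0.0414 0.    ]
side mortar 0.65 [202.4 276.5] [ 0.4171 -0.1699  0.    ]
```

View pics/scene.png

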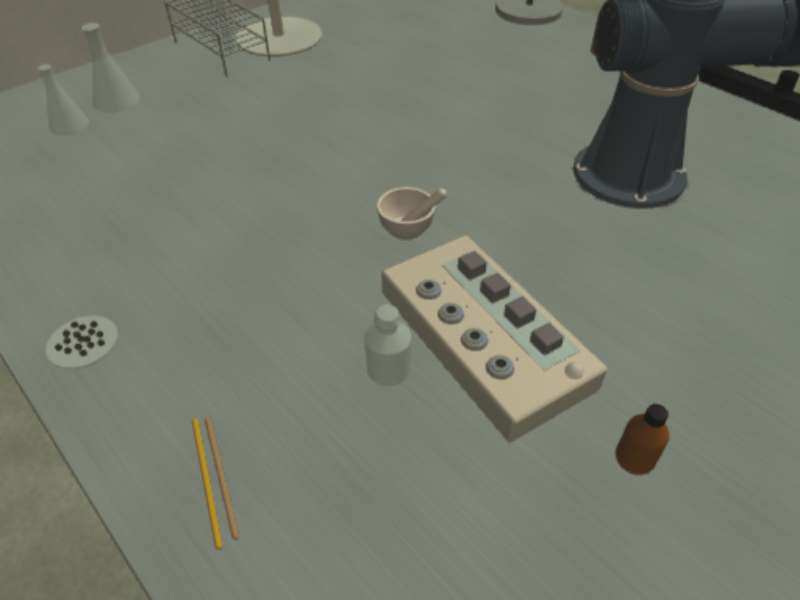

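View pics/side.png

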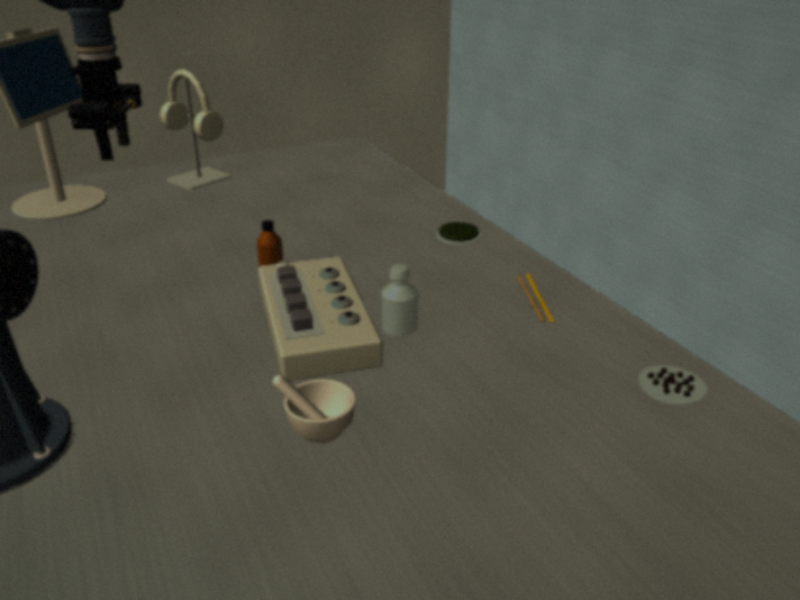

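The scene view (800x600) shows the lens at (575,369), with the key tops at about (547,333), (520,305), (496,282) and (472,259). In the side view, the amber bottle is beyond the lens end and the mortar is at the near end. Next I'll fit a console pose.

Run:
```python
from h import *
from scipy.optimize import least_squares
c=eyes.capture("scene"); c2=eyes.capture("side")
ob=[(c,[366.5,240.5],(-.035,.14,.066))]+[(c,np.array(p)*.64,(-.035,y,.084)) for p,y in zip([(547,333),(520,305),(496,282),(472,259)],(.084,.028,-.028,-.084))]
ob+=[(c2,np.array(p)*.64,(-.035,y,.084)) for p,y in zip([(287,269),(291,282),(296,297),(301,314)],(.084,.028,-.028,-.084))]
def pt(v,p): return np.array([v[0]+np.cos(v[2])*p[0]-np.sin(v[2])*p[1],v[1]+np.sin(v[2])*p[0]+np.cos(v[2])*p[1],p[2]])
def f(v):
    r=[]
    for c,px,p in ob:
        r+=list(cv2.projectPoints(pt(v,p)[None],np.array(c['rvec'],float),np.array(c['tvec'],float),np.array(c['mtx']),None)[0].ravel()-px)
    return r
s=least_squares(f,[.51,.1,.1],loss='soft_l1');v=s.x;print(v,np.degrees(v[2]));print(np.array(f(v)).reshape(-1,2).round(1).tolist())
for y in (.14,.084,.028,-.028,-.084): print(pt(v,(-.035,y,.084)).round(4))
st=bot.read_state();R=st['tcp_rot'];print(np.degrees(np.arctan2(R[1,2],R[0,2])))
t=pt(v,(-.05,.05,.30));print((R.T@(t-st['position'])/.08).round(3))
```

```text
[ 0.5160753   0.09936262 -0.18996352] -10.884107970601866
[[-0.2, -3.6], [-0.5, -0.1], [-0.3, 0.9], [-0.7, -0.0], [-0.1, 0.1], [-0.4, -1.5], [-0.3, -0.9], [-0.6, -0.9], [-0.6, -1.4]]
[0.5081 0.2435 0.084 ]
[0.4976 0.1885 0.084 ]
[0.487  0.1335 0.084 ]
[0.4764 0.0785 0.084 ]
[0.4658 0.0235 0.084 ]
63.942413031706295
[ 4.483 -0.693 -3.423]
```

Emit:
{"op": "arm_command", "data": {"translation": [[1, -0.4, -0.75], [1, -0.4, -0.75], [1, -0.4, -0.75], [1, -0.4, -0.75]], "rotation": [[0, -0.253, 0], [0, -0.253, 0], [0, -0.253, 0], [0, -0.253, 0]], "grip": [1, 1, 1, 1]}}

```text
time_s: 1.5
position: [0.3209, 0.4719, 0.2773]
tcp_rot: [[0.981, 0.001, 0.192], [-0.192, 0.001, 0.981], [0.001, -1.0, 0.002]]
force: [-0.7, 0.7, -0.0]
opening: 0.722
```

Emit:
{"op": "arm_command", "data": {"translation": [[0.67, 0, -0.98], [0.67, 0, -0.98], [0.67, 0, -0.98]], "rotation": [[0, 0, 0], [0, 0, 0], [0, 0, 0]], "grip": [1, 1, 1]}}

```text
time_s: 1.8
position: [0.3586, 0.3827, 0.2759]
tcp_rot: [[0.981, -0.001, 0.193], [-0.193, -0.002, 0.981], [-0.001, -1.0, -0.002]]
force: [0.8, 0.5, -0.5]
opening: 0.447
```

Emit:
{"op": "arm_command", "data": {"translation": [[0.67, 0, -0.98], [0.67, 0, -0.98], [0.67, 0, -0.98]], "rotation": [[0, 0, 0], [0, 0, 0], [0, 0, 0]], "grip": [1, 1, 1]}}

```text
time_s: 2.1
position: [0.3973, 0.2962, 0.2762]
tcp_rot: [[0.981, 0.0, 0.193], [-0.193, -0.001, 0.981], [0.0, -1.0, -0.001]]
force: [-0.2, -0.3, -0.3]
opening: 0.171
```

Emit:
{"op": "arm_command", "data": {"translation": [[0.67, 0, -0.98], [0.67, 0, -0.98], [0.67, 0, -0.98]], "rotation": [[0, 0, 0], [0, 0, 0], [0, 0, 0]], "grip": [1, 1, 1]}}

```text
time_s: 2.4
position: [0.4359, 0.2094, 0.2764]
tcp_rot: [[0.981, 0.002, 0.193], [-0.193, -0.0, 0.981], [0.002, -1.0, -0.0]]
force: [0.1, 0.8, -0.2]
opening: 0.014
```

Emit:
{"op": "arm_command", "data": {"translation": [[0.3, 0, -0.6], [0.3, 0, -0.6], [0.3, 0, -0.6], [0.3, 0, -0.6]], "rotation": [[0, 0, 0], [0, 0, 0], [0, 0, 0], [0, 0, 0]], "grip": [1, 1, 1, 1]}}

```text
time_s: 2.8
position: [0.4476, 0.1611, 0.2763]
tcp_rot: [[0.982, -0.001, 0.188], [-0.188, 0.001, 0.982], [-0.001, -1.0, 0.001]]
force: [0.3, -0.3, 0.1]
opening: 0.01
```

Run:
```python
from h import *
s=bot.read_state(); print(s['time_s'],s['position'],s['tcp_rot'].round(4) if hasattr(s['tcp_rot'],'round') else s['tcp_rot'],s['force'])
c=eyes.capture("wrist");cv2.imwrite('pics/w1.png',cv2.resize(c['image'],(800,600)))
T=np.eye(4);T[:3,:3]=s['tcp_rot'];T[:3,3]=s['position'];W=T@np.array(c['hand_eye']);K=np.array(c['mtx']);print(W.round(3))
np.savez('w1.npz',W=W,K=K)
for th in ["lens","key1_top","key2_top","key3_top","key4_top"]:
    z=.06 if th=='lens' else .084
    for r in models.spot_point("wrist",th)[:2]:
        px=np.array(r['point'])*[512,384]; d=W[:3,:3]@np.linalg.inv(K)@[px[0],px[1],1];o=W[:3,3];print(th,round(r['conf'],2),(px/.64).round(1),(o+d*(z-o[2])/d[2]).round(4))
```

```text
2.8 [0.44760729 0.16114138 0.27632529] [[ 9.822e-01 -8.000e-04  1.878e-01]
 [-1.878e-01  1.000e-03  9.822e-01]
 [-9.000e-04 -1.000e+00  8.000e-04]] [ 0.28155541 -0.28616407  0.11669705]
[[ 0.187  0.944  0.272  0.373]
 [ 0.982 -0.18  -0.051  0.177]
 [ 0.001  0.277 -0.961  0.418]
 [ 0.     0.     0.     1.   ]]
lens 0.76 [516.1 316.9] [0.5087 0.2492 0.06  ]
key1_top 0.64 [442.3 320.2] [0.4916 0.1882 0.084 ]
key2_top 0.76 [368.3 328. ] [0.4872 0.1309 0.084 ]
key3_top 0.77 [302.6 326.7] [0.4766 0.0813 0.084 ]
key4_top 0.8 [227.7 326.6] [0.4657 0.0245 0.084 ]
```

View pics/w1.png

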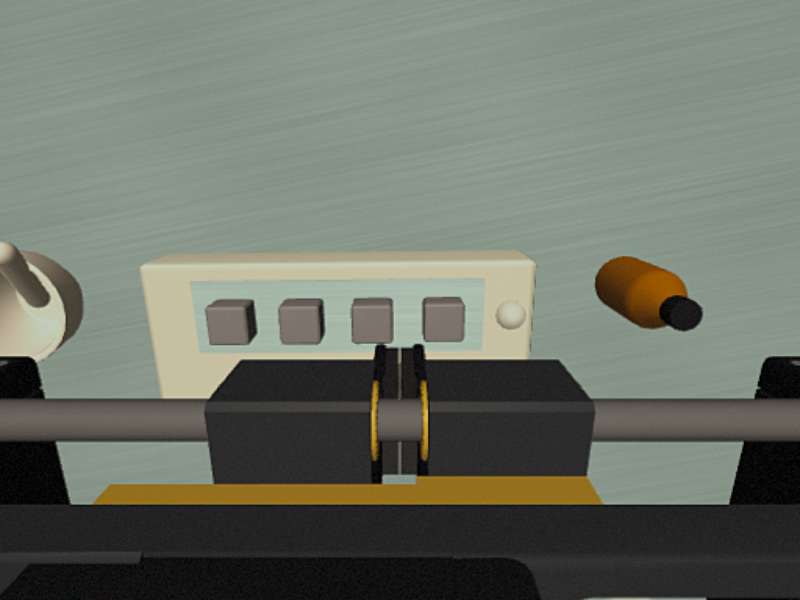

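The wrist view has the lens at (511,315) and the key tops at (445,317), (373,319), (303,320) and (230,322). That agrees with the fit to about 2 mm, so I'll move above key 1.

Emit:
{"op": "arm_command", "data": {"translation": [[0.54, 0.5, 0.46], [0.54, 1.0, 0.46], [0.54, 1.0, 0.46], [0.54, 1.0, 0.46]], "rotation": [[0, 0, 0], [0, 0, 0], [0, 0, 0], [0, 0, 0]], "grip": [1, 1, 1, 1]}}

```text
time_s: 3.5
position: [0.4962, 0.1875, 0.1952]
tcp_rot: [[0.982, -0.005, 0.188], [-0.188, -0.001, 0.982], [-0.004, -1.0, -0.002]]
force: [-0.1, -0.0, 0.3]
opening: 0.01
```

Emit:
{"op": "arm_command", "data": {"translation": [[0, 0.4, 0], [0, 0.8, 0], [0, 0.8, 0], [0, 0.8, 0], [0, 0.8, 0]], "rotation": [[0, 0, 0], [0, 0, 0], [0, 0, 0], [0, 0, 0], [0, 0, 0]], "grip": [1, 1, 1, 1, 1]}}

```text
time_s: 4.0
position: [0.4989, 0.1876, 0.1352]
tcp_rot: [[0.982, 0.005, 0.189], [-0.189, 0.001, 0.982], [0.005, -1.0, 0.002]]
force: [0.5, -0.6, 0.2]
opening: 0.002
```

Run:
```python
from h import *
f=[];p=[]
for i in range(6):
    c=eyes.capture("wrist");s=bot.read_state();f.append(s['force']);p.append(s['position'])
print(s['time_s'],np.mean(p,0),np.std(p,0),np.mean(f,0),np.std(f,0)); print(np.array(s['tcp_rot']).round(3))
cv2.imwrite('pics/w2.png',c['image'])
T=np.eye(4);T[:3,:3]=s['tcp_rot'];T[:3,3]=np.mean(p,0);W=T@np.array(c['hand_eye']);K=np.array(c['mtx'])
for th in ["lens","key1_top","key2_top","key3_top","key4_top"]:
    z=.06 if th=='lens' else .084
    for r in models.spot_point("wrist",th)[:2]:
        px=np.array(r['point'])*[512,384]; d=W[:3,:3]@np.linalg.inv(K)@[px[0],px[1],1];o=W[:3,3];print(th,round(r['conf'],2),px.round(1),(o+d*(z-o[2])/d[2]).round(4))
```

```text
4.3 [0.49833279 0.18756592 0.13424119] [3.71924961e-04 4.93908666e-05 6.12512273e-04] [ 0.21999615 -0.1566146  -0.02495741] [0.43857917 0.51113096 0.71185721]
[[ 0.982  0.001  0.189]
 [-0.189  0.     0.982]
 [ 0.001 -1.     0.   ]]
lens 0.83 [329.1 203. ] [0.5058 0.2458 0.06  ]
key1_top 0.68 [251.7 212.2] [0.4932 0.1873 0.084 ]
key1_top 0.26 [ 15.1 219.5] [0.4673 0.0235 0.084 ]
key2_top 0.94 [173.9 215.4] [0.4853 0.1335 0.084 ]
key3_top 0.79 [ 93.1 222.5] [0.4797 0.0764 0.084 ]
key4_top 0.77 [ 14.3 220. ] [0.4675 0.0228 0.084 ]
```

View pics/w2.png

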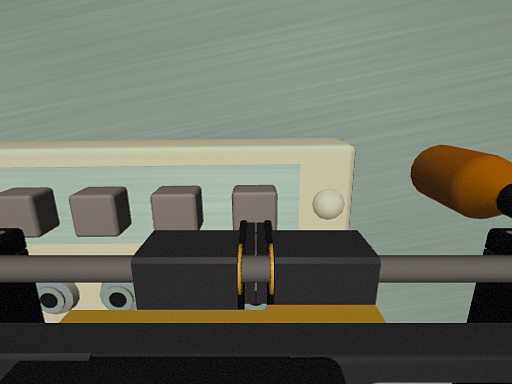

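Fingertips are above key 1 (cap at (255,208), lens at (328,204)). I'll descend to just above the cap.

Emit:
{"op": "arm_command", "data": {"translation": [[-0.02, 0.15, 0], [-0.02, 0.3, 0], [-0.02, 0.3, 0], [-0.02, 0.3, 0]], "rotation": [[0, 0, 0], [0, 0, 0], [0, 0, 0], [0, 0, 0]], "grip": [1, 1, 1, 1]}}

```text
time_s: 4.95
position: [0.4953, 0.1876, 0.1076]
tcp_rot: [[0.982, -0.002, 0.189], [-0.189, -0.0, 0.982], [-0.002, -1.0, -0.001]]
force: [-0.7, 0.7, -0.5]
opening: 0.003
```

```bash
cat > m.py <<'E'
from h import *
import sys
f=[];p=[];M=[]
for i in range(int(sys.argv[1]) if len(sys.argv)>1 else 6):
    c=eyes.capture("side");s=bot.read_state();f.append(s['force']);p.append(s['position'])
print(round(s['time_s'],2),'pos',np.mean(p,0).round(4),'F',np.mean(f,0).round(2),'sd',np.std(f,0)[2].round(2))
E
python3 m.py
```

```text
5.25 pos [0.496  0.1877 0.1086] F [ 0.    0.   -0.34] sd 0.38
```

Emit:
{"op": "arm_command", "data": {"translation": [[0, 0.035, 0], [0, 0.07, 0], [0, 0.07, 0]], "rotation": [[0, 0, 0], [0, 0, 0], [0, 0, 0]], "grip": [1, 1, 1]}}

```text
time_s: 5.55
position: [0.4961, 0.1877, 0.103]
tcp_rot: [[0.982, 0.0, 0.189], [-0.189, 0.0, 0.982], [0.0, -1.0, 0.0]]
force: [-1.4, -0.4, 3.2]
opening: 0.002
```

```bash
python3 m.py 8
```

```text
5.95 pos [0.4961 0.1878 0.1031] F [0.36 0.07 2.55] sd 0.53
```

Key 1 took about 2.5 N at about 3 mm, which fits a free key. On to key 2.

Emit:
{"op": "arm_command", "data": {"translation": [[0, -0.15, 0], [0, -0.15, 0], [0, -0.15, -0.7], [0, -0.15, -0.7], [0, -0.15, -0.7]], "rotation": [[0, 0, 0], [0, 0, 0], [0, 0, 0], [0, 0, 0], [0, 0, 0]], "grip": [1, 1, 1, 1, 1]}}

```text
time_s: 6.45
position: [0.4849, 0.1317, 0.115]
tcp_rot: [[0.981, -0.001, 0.191], [-0.191, 0.0, 0.981], [-0.001, -1.0, -0.0]]
force: [0.0, -0.1, 0.1]
opening: 0.004
```

Emit:
{"op": "arm_command", "data": {"translation": [[0, 0, 0], [0, 0.08, 0], [0, 0.15, 0], [0, 0.15, 0], [0, 0.15, 0]], "rotation": [[0, 0, 0], [0, 0, 0], [0, 0, 0], [0, 0, 0], [0, 0, 0]], "grip": [1, 1, 1, 1, 1]}}

```text
time_s: 6.95
position: [0.4857, 0.1334, 0.1028]
tcp_rot: [[0.982, 0.001, 0.188], [-0.188, 0.0, 0.982], [0.001, -1.0, 0.001]]
force: [0.4, 2.0, 2.0]
opening: 0.005
```

```bash
python3 m.py 8
```

```text
7.35 pos [0.4855 0.133  0.1031] F [0.97 1.65 2.2 ] sd 0.41
```

Emit:
{"op": "arm_command", "data": {"translation": [[0, -0.15, 0], [0, -0.15, 0], [0, -0.15, -0.7], [0, -0.15, -0.7], [0, -0.15, -0.7]], "rotation": [[0, 0, 0], [0, 0, 0], [0, 0, 0], [0, 0, 0], [0, 0, 0]], "grip": [1, 1, 1, 1, 1]}}

```text
time_s: 7.85
position: [0.4743, 0.0766, 0.115]
tcp_rot: [[0.981, -0.001, 0.192], [-0.192, 0.0, 0.981], [-0.001, -1.0, -0.0]]
force: [-0.0, -0.6, -0.6]
opening: 0.005
```

Emit:
{"op": "arm_command", "data": {"translation": [[0, 0, 0], [0, 0.08, 0], [0, 0.15, 0], [0, 0.15, 0], [0, 0.15, 0]], "rotation": [[0, 0, 0], [0, 0, 0], [0, 0, 0], [0, 0, 0], [0, 0, 0]], "grip": [1, 1, 1, 1, 1]}}

```text
time_s: 8.35
position: [0.475, 0.0784, 0.1028]
tcp_rot: [[0.982, 0.0, 0.188], [-0.188, 0.0, 0.982], [0.0, -1.0, 0.0]]
force: [0.8, 2.6, 2.3]
opening: -0.001
```

```bash
python3 m.py 8
```

```text
8.75 pos [0.4748 0.078  0.1031] F [0.58 1.5  1.97] sd 0.37
```

Emit:
{"op": "arm_command", "data": {"translation": [[0, -0.15, 0], [0, -0.15, 0], [0, -0.15, -0.7], [0, -0.15, -0.7], [0, -0.15, -0.7]], "rotation": [[0, 0, 0], [0, 0, 0], [0, 0, 0], [0, 0, 0], [0, 0, 0]], "grip": [1, 1, 1, 1, 1]}}

```text
time_s: 9.25
position: [0.4636, 0.0216, 0.1146]
tcp_rot: [[0.981, -0.001, 0.192], [-0.192, 0.0, 0.981], [-0.001, -1.0, -0.0]]
force: [-0.1, 0.3, 0.2]
opening: 0.003
```

Emit:
{"op": "arm_command", "data": {"translation": [[0, 0, 0], [0, 0.08, 0], [0, 0.15, 0], [0, 0.15, 0], [0, 0.15, 0]], "rotation": [[0, 0, 0], [0, 0, 0], [0, 0, 0], [0, 0, 0], [0, 0, 0]], "grip": [1, 1, 1, 1, 1]}}

```text
time_s: 9.75
position: [0.4643, 0.0234, 0.1028]
tcp_rot: [[0.982, 0.0, 0.188], [-0.188, 0.0, 0.982], [-0.0, -1.0, 0.0]]
force: [0.0, 1.4, 1.5]
opening: 0.006
```

```bash
python3 m.py 8
```

```text
10.15 pos [0.4642 0.023  0.103 ] F [0.67 1.6  2.22] sd 0.46
```

Emit:
{"op": "arm_command", "data": {"translation": [[0, -0.02, 0], [0, -0.02, 0], [0, -0.02, 0]], "rotation": [[0, 0, 0], [0, 0, 0], [0, 0, 0]], "grip": [1, 1, 1]}}

```text
time_s: 10.45
position: [0.4641, 0.0227, 0.1046]
tcp_rot: [[0.982, -0.0, 0.189], [-0.189, -0.0, 0.982], [-0.0, -1.0, -0.0]]
force: [0.3, 2.3, 1.1]
opening: 0.002
```

```bash
python3 m.py 8
```

```text
10.85 pos [0.4641 0.0227 0.1045] F [0.27 0.79 1.44] sd 0.44
```

Key 4 still pushes back at the shallower height, so it's free. I'll lift off, which also covers step 5, and probe key 3 at the same height.

Emit:
{"op": "arm_command", "data": {"translation": [[0, -0.15, 0], [0, -0.15, 0], [0, -0.15, 0.7], [0, -0.15, 0.7], [0, -0.15, 0.7]], "rotation": [[0, 0, 0], [0, 0, 0], [0, 0, 0], [0, 0, 0], [0, 0, 0]], "grip": [1, 1, 1, 1, 1]}}

```text
time_s: 11.35
position: [0.4744, 0.0787, 0.1162]
tcp_rot: [[0.983, -0.001, 0.186], [-0.186, -0.0, 0.983], [-0.001, -1.0, -0.0]]
force: [-0.0, 0.4, -0.7]
opening: 0.008
```

Emit:
{"op": "arm_command", "data": {"translation": [[0, 0, 0], [0, 0.08, 0], [0, 0.15, 0], [0, 0.15, 0], [0, 0.15, 0]], "rotation": [[0, 0, 0], [0, 0, 0], [0, 0, 0], [0, 0, 0], [0, 0, 0]], "grip": [1, 1, 1, 1, 1]}}

```text
time_s: 11.85
position: [0.4746, 0.0771, 0.1043]
tcp_rot: [[0.982, -0.001, 0.189], [-0.189, -0.0, 0.982], [-0.001, -1.0, -0.0]]
force: [-0.7, -1.0, 1.8]
opening: 0.008
```

```bash
python3 m.py 8
```

```text
12.25 pos [0.4747 0.0775 0.1046] F [-0.28 -0.93  1.77] sd 0.31
```

Key 3 is free too. On to key 2.

Emit:
{"op": "arm_command", "data": {"translation": [[0, -0.15, 0], [0, -0.15, 0], [0, -0.15, 0.7], [0, -0.15, 0.7], [0, -0.15, 0.7]], "rotation": [[0, 0, 0], [0, 0, 0], [0, 0, 0], [0, 0, 0], [0, 0, 0]], "grip": [1, 1, 1, 1, 1]}}

```text
time_s: 12.75
position: [0.4851, 0.134, 0.1162]
tcp_rot: [[0.983, -0.0, 0.186], [-0.186, 0.0, 0.983], [-0.0, -1.0, -0.0]]
force: [-0.9, -0.2, 0.4]
opening: 0.008
```

Emit:
{"op": "arm_command", "data": {"translation": [[0, 0, 0], [0, 0.08, 0], [0, 0.15, 0], [0, 0.15, 0], [0, 0.15, 0]], "rotation": [[0, 0, 0], [0, 0, 0], [0, 0, 0], [0, 0, 0], [0, 0, 0]], "grip": [1, 1, 1, 1, 1]}}

```text
time_s: 13.25
position: [0.4851, 0.1321, 0.1043]
tcp_rot: [[0.982, -0.001, 0.189], [-0.189, -0.0, 0.982], [-0.001, -1.0, -0.001]]
force: [-0.3, -1.7, 2.1]
opening: 0.009
```

```bash
python3 m.py 8
```

```text
13.65 pos [0.4852 0.1325 0.1046] F [-0.14 -1.01  1.36] sd 0.34
```

Key 2 is free. On to key 1, at the same height.

Emit:
{"op": "arm_command", "data": {"translation": [[0, -0.15, 0], [0, -0.15, 0], [0, -0.15, 0.7], [0, -0.15, 0.7], [0, -0.15, 0.7]], "rotation": [[0, 0, 0], [0, 0, 0], [0, 0, 0], [0, 0, 0], [0, 0, 0]], "grip": [1, 1, 1, 1, 1]}}

```text
time_s: 14.15
position: [0.4961, 0.1891, 0.1168]
tcp_rot: [[0.983, 0.001, 0.186], [-0.186, 0.0, 0.983], [0.001, -1.0, 0.0]]
force: [-0.5, -0.5, 0.4]
opening: 0.009
```

Emit:
{"op": "arm_command", "data": {"translation": [[0, 0, 0], [0, 0.08, 0], [0, 0.15, 0], [0, 0.15, 0], [0, 0.15, 0]], "rotation": [[0, 0, 0], [0, 0, 0], [0, 0, 0], [0, 0, 0], [0, 0, 0]], "grip": [1, 1, 1, 1, 1]}}

```text
time_s: 14.65
position: [0.4956, 0.1872, 0.1042]
tcp_rot: [[0.982, -0.001, 0.189], [-0.189, -0.0, 0.982], [-0.001, -1.0, -0.0]]
force: [-0.6, 0.5, 0.1]
opening: 0.006
```

```bash
python3 m.py 8
```

```text
15.05 pos [0.4958 0.1876 0.1045] F [-0.    0.06 -0.03] sd 0.19
```

Key 1 gives no force here, so it's the latched one (it read 2.5 N at the lower tap height). Pressing it down.

Emit:
{"op": "arm_command", "data": {"translation": [[0, 0, 0], [0, 0.05, 0], [0, 0.1, 0], [0, 0.1, 0], [0, 0.1, 0]], "rotation": [[0, 0, 0], [0, 0, 0], [0, 0, 0], [0, 0, 0], [0, 0, 0]], "grip": [1, 1, 1, 1, 1]}}

```text
time_s: 15.55
position: [0.4962, 0.1878, 0.0971]
tcp_rot: [[0.982, 0.001, 0.189], [-0.189, 0.0, 0.982], [0.001, -1.0, 0.0]]
force: [-0.5, 0.1, 4.6]
opening: 0.007
```

```bash
python3 m.py 6
```

```text
15.85 pos [0.4961 0.1878 0.0971] F [-1.2   0.31  6.25] sd 0.37
```

Emit:
{"op": "arm_command", "data": {"translation": [[0, -0.05, 0], [0, -0.1, 0], [0, -0.1, 0], [0, -0.1, 0]], "rotation": [[0, 0, 0], [0, 0, 0], [0, 0, 0], [0, 0, 0]], "grip": [1, 1, 1, 1]}}

```text
time_s: 16.25
position: [0.4962, 0.1879, 0.1047]
tcp_rot: [[0.982, 0.001, 0.189], [-0.189, 0.0, 0.982], [0.001, -1.0, 0.0]]
force: [0.4, 0.8, 2.2]
opening: 0.005
```

```bash
python3 m.py 8
```

```text
16.65 pos [0.4961 0.1878 0.1045] F [0.9  0.67 1.47] sd 0.45
```

Key 1 now pushes back with 1.5 N at that height, so it has released and sprung up. I'll lift clear, check and hand in.

Emit:
{"op": "arm_command", "data": {"translation": [[0, -0.5, 0], [0, -1, 0], [0, -1, 0], [0, -1, 0], [0, -1, 0]], "rotation": [[0, 0, 0], [0, 0, 0], [0, 0, 0], [0, 0, 0], [0, 0, 0]], "grip": [1, 1, 1, 1, 1]}}

```text
time_s: 17.15
position: [0.4945, 0.1874, 0.1834]
tcp_rot: [[0.982, -0.003, 0.189], [-0.189, -0.001, 0.982], [-0.003, -1.0, -0.001]]
force: [0.2, 0.1, -0.1]
opening: 0.007
```

```bash
python3 m.py 3
python3 - <<'E'
from h import *
for n in ("scene","side"):
    c=eyes.capture(n); cv2.imwrite(f'pics/{n}_end.png',cv2.resize(c['image'],(800,600)))
    for th in ["amber_bottle","stoppered_bottle","mortar"]:
        for r in models.spot_point(n,th)[:1]: print(n,th,at_z(c,np.array(r['point'])*[512,384],0).round(3))
E
```

```text
17.3 pos [0.4946 0.1875 0.1831] F [0.09 0.19 0.27] sd 0.42
scene amber_bottle [0.513 0.361 0.   ]
scene stoppered_bottle [0.649 0.043 0.   ]
scene mortar [ 0.421 -0.172  0.   ]
side amber_bottle [0.522 0.353 0.   ]
side stoppered_bottle [0.658 0.05  0.   ]
side mortar [ 0.418 -0.171  0.   ]
```

View pics/scene_end.png

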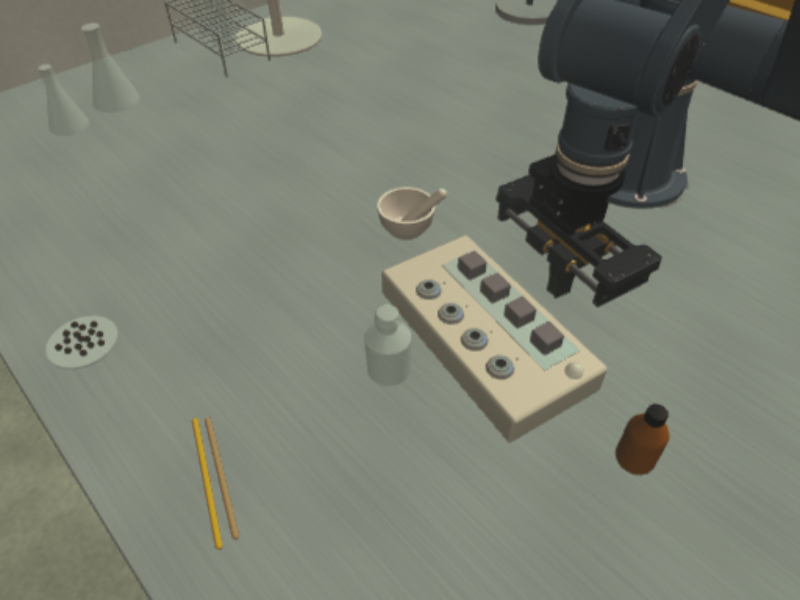

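The final scene view shows the arm clear of the console. The bottles at (388,345) and (642,440) and the mortar at (406,212) are at the same pixels as at the start.

```bash
python3 -c "
from rig import bot
print(bot.hand_in())"
```

```text
the job is handed in; nothing more can be done
None
```

I tapped keys 1 to 4 in order with the closed fingertips, found that key 1 (next to the pilot lens) was the latched one, pressed it down to release it, lifted clear and handed in. No verdict was reported.

- **Taps:** each key took about 2.0–2.6 N, at about 3 mm below the top of a free key. At that depth the latched key felt the same as a free one.
- **Finding the latch:** I touched each key again about 1.5 mm higher. Keys 2 to 4 pushed back with 1.4–1.8 N, and key 1 gave 0 N because it was sitting lower.
- **Release:** I pressed key 1 to about 9 mm at 6.3 N. Back at the re-check height it pushed back with 1.5 N, so it had sprung up.
- **Last checks:** after lifting off, the wrist force was about zero. The bottles and mortar sit at the same pixels in the first and last scene views. The side-camera network put the two bottles 11–13 mm from its first estimates, which I take as its own scatter.
- **Time:** about 17 s of the 48 s allowed.

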